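# Shake the nuts out of a sieve of cable glands

### The job

The hand sieve on the rubber mat holds steel nuts mixed with cable glands. Lift it by its handle, shake it side to side above the blue bin until all five nuts have fallen through into the bin and only the three glands are left in it, then stand the sieve back on the mat and let go. Don't drop the sieve, and leave the other things on the bench where they are.

Things in the scene. Friction and masses are not known exactly. Their poses are not given: they have to be found in the camera images.
- sieve: Loose open stainless hand sieve, about 0.4 kg empty: a tray 133 (x) by 165 (y) mm outside, 128 by 160 mm inside, walls 45 mm high. Origin: centre of the underside of its flat floor, z up. A rigid bridge handle stands over its middle: two straps outside the walls at x = -68 and +68 mm carry a black grip that runs along x. Starts upright on the mat with all the nuts and glands in it.
- sieve_grip (a point): Centre of the sieve's black grip, 118 mm above the sieve's underside, over the middle of the tray. The grip is 118 mm long (along the sieve's x axis), 16 mm thick (along its y axis, the way to pinch it) and 24 mm tall, with free space all round; nuts and glands reach at most 45 mm above the underside.
- sieve_floor (a point): Middle of the sieve's perforated floor, 3 mm thick, level with its top face: 4 (x) by 5 (y) square holes of 24 mm, 8 mm of smooth sheet between them, 4 mm along the walls. Parts slide at a friction of 0.2 to 0.3: carried level and smoothly they stay put; brisk 60 mm strokes along the sieve's y axis, two or more a second (peaks of 3 to 6 m/s2), make them slide and fall through.
- bin: Blue plastic bin, fixed, open at the top: 260 (x) by 360 (y) by 80 (z) mm outside, walls and floor 4 mm, empty. Origin: centre of its underside on the bench, z up, long side along its y axis.
- mat: Dark green-grey rubber bench mat, fixed, 260 (x) by 360 (y) mm, 4 mm thick. Origin: centre of its underside, z up. The sieve starts on it, a little to the -y side of its middle; a circuit breaker stands near its +y end.
- nut0: Zinc-plated M10 steel hex nut, 16 mm across flats, 18.5 mm across corners, 8.4 mm thick, 11 g. Loose, starts flat in the sieve. Origin: centre of one flat face, z through the thread. It passes a sieve hole in any attitude.
- nut1: Zinc-plated M10 steel hex nut, 16 mm across flats, 18.5 mm across corners, 8.4 mm thick, 11 g. Loose, starts flat in the sieve. Origin: centre of one flat face, z through the thread. It passes a sieve hole in any attitude.
- nut2: Zinc-plated M10 steel hex nut, 16 mm across flats, 18.5 mm across corners, 8.4 mm thick, 11 g. Loose, starts flat in the sieve. Origin: centre of one flat face, z through the thread. It passes a sieve hole in any attitude.
- nut3: Zinc-plated M10 steel hex nut, 16 mm across flats, 18.5 mm across corners, 8.4 mm thick, 11 g. Loose, starts flat in the sieve. Origin: centre of one flat face, z through the thread. It passes a sieve hole in any attitude.
- nut4: Zinc-plated M10 steel hex nut, 16 mm across flats, 18.5 mm across corners, 8.4 mm thick, 11 g. Loose, starts flat in the sieve. Origin: centre of one flat face, z through the thread. It passes a sieve hole in any attitude.
- gland0: Dark grey nylon M25 cable gland, 33 mm across its hexagon, 38 mm across corners, 45 mm long, 30 g. Loose, starts lying in the sieve on a flat of its hexagon. Origin: under the middle of its length, 16.5 mm from its axis; its x axis runs along its length. Too large for the sieve holes.
- gland1: Dark grey nylon M25 cable gland, 33 mm across its hexagon, 38 mm across corners, 45 mm long, 30 g. Loose, starts lying in the sieve on a flat of its hexagon. Origin: under the middle of its length, 16.5 mm from its axis; its x axis runs along its length. Too large for the sieve holes.
- gland2: Dark grey nylon M25 cable gland, 33 mm across its hexagon, 38 mm across corners, 45 mm long, 30 g. Loose, starts lying in the sieve on a flat of its hexagon. Origin: under the middle of its length, 16.5 mm from its axis; its x axis runs along its length. Too large for the sieve holes.
- breaker: Bystander: white three-pole circuit breaker, 85 by 54 by 70 mm high, loose, standing on the mat near the mat's +y end, clear of the sieve. Origin: centre of its underside.
- screwdriver: Bystander: red-handled screwdriver, about 200 mm long, loose, beyond the mat and bin. Origin: about the middle of its underside.
- carton: Bystander: closed brown carton, 100 by 130 by 75 mm high, loose, beyond the mat and bin. Origin: centre of its underside.
- tape_roll: Bystander: roll of brown packing tape lying flat, 110 mm across, 48 mm high, loose, beyond the mat and bin. Origin: centre of its underside.
There are look-alikes about, which are no part of the job. What is shaped like the gland2 but brown or yellow is not meant.

How it is judged (in metres and radians):
On the way, in this order (a step that is already met when the one before it is completed fails the run):
1. the sieve is lifted off the mat (z of sieve in the frame of mat above 0.03 m), for 0.1 s.
2. all five nuts lie in the bin while the sieve, with the three glands in it, is still held up (its underside more than 50 mm above the bench) (x of nut0 in the frame of bin between -0.128 and 0.128 m and y of nut0 in the frame of bin between -0.178 and 0.178 m and z of nut0 in the frame of bin between -0.002 and 0.06 m and x of nut1 in the frame of bin between -0.128 and 0.128 m and y of nut1 in the frame of bin between -0.178 and 0.178 m and z of nut1 in the frame of bin between -0.002 and 0.06 m and x of nut2 in the frame of bin between -0.128 and 0.128 m and y of nut2 in the frame of bin between -0.178 and 0.178 m and z of nut2 in the frame of bin between -0.002 and 0.06 m and x of nut3 in the frame of bin between -0.128 and 0.128 m and y of nut3 in the frame of bin between -0.178 and 0.178 m and z of nut3 in the frame of bin between -0.002 and 0.06 m and x of nut4 in the frame of bin between -0.128 and 0.128 m and y of nut4 in the frame of bin between -0.178 and 0.178 m and z of nut4 in the frame of bin between -0.002 and 0.06 m and x of gland0 in the frame of sieve between -0.068 and 0.068 m and y of gland0 in the frame of sieve between -0.084 and 0.084 m and z of gland0 in the frame of sieve between -0.005 and 0.06 m and x of gland1 in the frame of sieve between -0.068 and 0.068 m and y of gland1 in the frame of sieve between -0.084 and 0.084 m and z of gland1 in the frame of sieve between -0.005 and 0.06 m and x of gland2 in the frame of sieve between -0.068 and 0.068 m and y of gland2 in the frame of sieve between -0.084 and 0.084 m and z of gland2 in the frame of sieve between -0.005 and 0.06 m and height (world z) of sieve above 0.05 m and contact force between the fingers and sieve above 0.5 N), for 0.2 s.
At the end, for the whole second after the job is handed in: all five nuts are inside the bin, all three glands are inside the sieve, and the sieve is at rest, upright (within 3.4 degrees) with its underside flat on the mat (height within 6 mm) and its centre on the mat (within 120 mm of the mat's centre along the mat's x and 170 mm along its y) (x of nut0 in the frame of bin between -0.128 and 0.128 m and y of nut0 in the frame of bin between -0.178 and 0.178 m and z of nut0 in the frame of bin between -0.002 and 0.06 m and x of nut1 in the frame of bin between -0.128 and 0.128 m and y of nut1 in the frame of bin between -0.178 and 0.178 m and z of nut1 in the frame of bin between -0.002 and 0.06 m and x of nut2 in the frame of bin between -0.128 and 0.128 m and y of nut2 in the frame of bin between -0.178 and 0.178 m and z of nut2 in the frame of bin between -0.002 and 0.06 m and x of nut3 in the frame of bin between -0.128 and 0.128 m and y of nut3 in the frame of bin between -0.178 and 0.178 m and z of nut3 in the frame of bin between -0.002 and 0.06 m and x of nut4 in the frame of bin between -0.128 and 0.128 m and y of nut4 in the frame of bin between -0.178 and 0.178 m and z of nut4 in the frame of bin between -0.002 and 0.06 m and x of gland0 in the frame of sieve between -0.068 and 0.068 m and y of gland0 in the frame of sieve between -0.084 and 0.084 m and z of gland0 in the frame of sieve between -0.005 and 0.06 m and x of gland1 in the frame of sieve between -0.068 and 0.068 m and y of gland1 in the frame of sieve between -0.084 and 0.084 m and z of gland1 in the frame of sieve between -0.005 and 0.06 m and x of gland2 in the frame of sieve between -0.068 and 0.068 m and y of gland2 in the frame of sieve between -0.084 and 0.084 m and z of gland2 in the frame of sieve between -0.005 and 0.06 m and x of sieve in the frame of mat between -0.12 and 0.12 m and y of sieve in the frame of mat between -0.17 and 0.17 m and z of sieve in the frame of mat between -0.002 and 0.01 m and angle between sieve's own z axis and vertical below 0.06 rad and linear speed of sieve below 0.02 m/s); the robot touches nothing.
It fails at once if a bystander (breaker, screwdriver, carton, tape_roll) is moved by more than 30 mm (distance of any of breaker, screwdriver, carton, tape_roll from where it was at the start of the episode above 0.03 m).
It fails at once if the sieve is dropped or thrown (moves faster than 0.5 m/s with no finger on it) (contact force between each of the fingers, the arm and sieve below 0.3 N and linear speed of sieve above 0.5 m/s).
It also fails if it takes over 58 s, if anything falls off the work surface, if the arm or the gripper's body presses on something with over 40 N, if the wrist force passes 120 N, or if a joint passes its speed limit or range.

### The arm

A 6-joint arm with a two-finger parallel gripper is mounted at the origin on the work surface. World frame = base frame: x ahead of the robot, y to its left, z up, the work surface at z = 0. Lengths are in m, angles in degrees, forces in N, time in s.
With the tool pointing down it reaches from about 0.35 to 0.875 m from the base axis. Payload 4.2 kg.
Tool frame: the origin (TCP) lies at the very end of the fingers, on their centre line; the grasp point (between the pads) lies 19 mm behind it; z points along the fingers, y is the direction in which the jaws open and shut (so a half turn about z gives the same grasp; the last joint's range is limited). The gripper opens to 87 mm and grips with 3 to 60 N. Pads are 19 mm wide; open, the fingers measure 117 mm over their backs; the gripper's body (75 mm by 190 mm) begins 51 mm behind the grasp point.
Start: joints at [14.817, 22.042, 0.453, 0, -68.411, -14.817], TCP at [0.625, 0, 0.223] pointing down, gripper open.
Joint ranges: [-179.83, 179.83], [-69.29, 118.12], [-61.27, 80.66], [-181.25, 117.63], [-171.15, -9.14], [-177.46, 177.46]. Speed limits (degrees/s): [159.86, 159.86, 180, 180, 180, 180].

### API

Orientations are given as a 3x3 rotation matrix whose columns are the frame's x, y, z axes.
In Python, from station import r, imaging gives the robot as it stands. The module is installed in compiled form; this text tells all that it offers.
- The arm moves only by the tool move_arm, never from a script. Its argument "motion" is one flat list of numbers, 7 for each row, row after row: the shift along the tool's x, y, z in units of 40 mm (1.0 is 40 mm), then the turn, a rotation vector about the tool's x, y, z in units of 5 degrees (1.0 is 5 degrees), then the gripper's target within -1 to 1 (shut at 1, half-way at 0, fully open at -1). In form: [dx, dy, dz, wx, wy, wz, gripper, dx, dy, dz, wx, wy, wz, gripper, ...]. A call has 1 to 20 rows; each row is the pose to reach, as a shift and turn from the pose measured when the call began, along the tool's axes at that moment; what a row does not reach only later rows make up. A row lasts 1/12 s, in which the tool goes at most 41.7 mm and 7.16 degrees, less where a joint would pass 70% of its speed; a pose out of reach is approached as far as the arm can. A call with a gripper value outside its range is refused whole. The fingers move at their own pace and stop on an object; the grip force is fixed at half the most. Time passes only in rows, so rows that repeat a pose let the fingers close. It gives the time, the measured TCP pose, the force and the opening at its end, in the units of the state.
- r.sense(): the state, without advancing time (a new reading comes with each control period).
- imaging.capture(name): name is "scene" or "side" or "wrist"; returns the picture (384x512x3 uint8, blue, green, red); there is no depth.
- imaging.camera_params(name): a dict with "intrinsics" (3x3 intrinsics, pixels), "world_from_camera" (4x4, takes a point from camera to world coordinates). Camera axes: x right, y down, z forward; pixel columns grow to the right and rows downward; lengths in m; the calibration is good to about 2 mm. The wrist camera is an equidistant fisheye: a pixel r from the principal point sees the ray r / f radians off the axis. A picture is of the moment at which its call begins: read the wrist's pose just before it. camera_params takes no time and is no camera call; for the wrist camera it gives the pose at the moment of the call.
- r.finish_job(): hands the job in, once; it reports no verdict.
The state is a dict: "time_s": time; "joints": joint angles; "joint_velocities": joint speeds; "effort": joint torques, N m; "tcp_pos": TCP position; "ee_rot": TCP orientation; "wrist_force": force on the tool from outside, world axes, zero at the start; "moment": the same for the moment, N m; "gripper_width": opening from 0.0 (shut) to 1.0 (fully open).
Only numpy, scipy, OpenCV 4.12 (cv2) and the standard library are available. Lean on these libraries where they do the work, as an engineer would, in place of code of your own. Each camera call takes 0.05 s, during which the arm holds its last target.

## Working session

There is one attempt and no reset: what is moved stays moved. The work goes in short steps, Python scripts to look and compute and a tool call to move; the robot and the scene stay as the last step left them, time stands still between calls to the robot, and variables do not carry over. Pictures are saved under pics/ and viewed, and the job is handed in when it is done.

Besides the shell and the picture viewer there is one more tool, called after "Call:" in YAML: its name, and indented under it one key for each argument. move_arm: Moves the arm, as the interface text tells. Its arguments: {"type":"object","properties":{"motion":{"type":"array","items":{"type":"number"}}},"required":["motion"]}

```bash
mkdir -p pics
python3 - <<'E'
from station import r, imaging
import cv2
s=r.sense(); print(s)
for n in ["scene","side","wrist"]:
    p=imaging.camera_params(n); print(n,p)
    cv2.imwrite(f"pics/{n}0.png",imaging.capture(n))
E
```

```text
{'time_s': 0.0, 'joints': array([ 1.48191202e+01,  2.20906616e+01,  3.80155668e-01, -2.85630558e-02,
       -6.84112245e+01, -1.48152549e+01]), 'joint_velocities': array([-0.01884115,  0.02252336, -0.05660838, -0.10446423, -0.04219488,
       -0.05876937]), 'effort': array([ 5.69075401e-04, -3.90661991e+01,  1.87403029e+01,  4.22001421e+00,
        1.09914420e-02, -1.81494070e-04]), 'tcp_pos': array([6.24399867e-01, 4.53312192e-05, 2.21464327e-01]), 'ee_rot': array([[-1.16353333e-04, -9.99997633e-01, -2.17244655e-03],
       [-9.99999989e-01,  1.16560564e-04, -9.52643009e-05],
       [ 9.55172971e-05,  2.17243544e-03, -9.99997636e-01]]), 'wrist_force': array([ 0.89723123, -1.23316424, -0.85716379]), 'moment': array([ 0.04148187, -0.01447164,  0.01736918]), 'gripper_width': 0.9972624094195935}
scene {'intrinsics': array([[470.34908542,   0.        , 253.99074197],
       [  0.        , 470.34908542, 189.52702607],
       [  0.        ,   0.        ,   1.        ]]), 'world_from_camera': array([[-0.75326733,  0.55441266, -0.35385723,  1.04196001],
       [ 0.6577005 ,  0.63845249, -0.3
[... 427 characters left out ...]
.66942145, -0.64082512,  0.82272371],
       [-0.01282857, -0.69520098, -0.71870093,  0.95216088],
       [ 0.        ,  0.        ,  0.        ,  1.        ]])}
wrist {'intrinsics': array([[297.31863964,   0.        , 254.26072837],
       [  0.        , 297.31863964, 187.42146725],
       [  0.        ,   0.        ,   1.        ]]), 'world_from_camera': array([[-9.99997953e-01,  2.52146694e-04, -2.00767065e-03,
         6.26333132e-01],
       [-3.02200713e-04,  9.62466454e-01,  2.71400506e-01,
        -7.48888394e-02],
       [ 2.00074839e-03,  2.71400557e-01, -9.62464407e-01,
         3.83658911e-01],
       [ 0.00000000e+00,  0.00000000e+00,  0.00000000e+00,
         1.00000000e+00]])}
```

View pics/scene0.png

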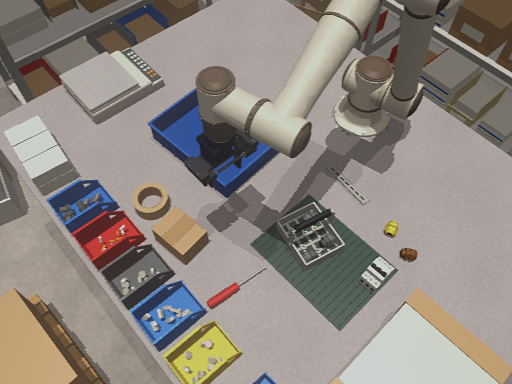

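View pics/side0.png

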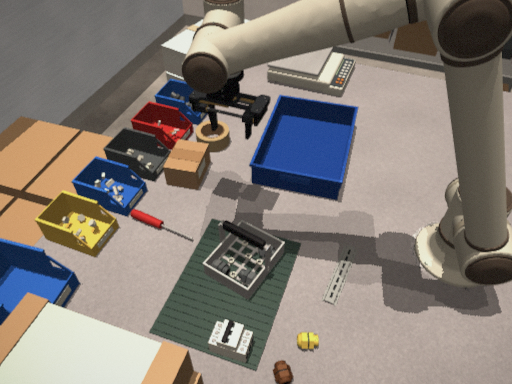

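View pics/wrist0.png

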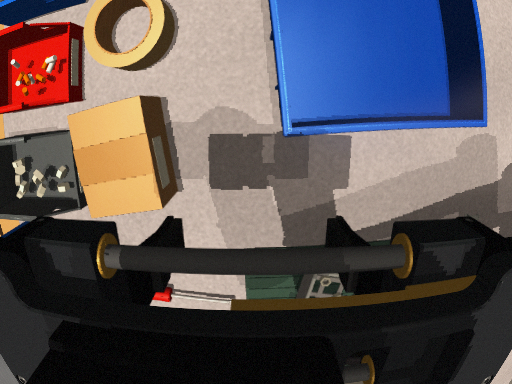

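The scene view shows the sieve at about (310,233) on the mat, with the breaker at (377,272) and the bin at (210,140). The yellow piece at (390,228) and brown piece at (409,254) lie outside the sieve and are the look-alikes. I'll enlarge and measure.

Run:
```python
import cv2,numpy as np
a=cv2.imread("pics/scene0.png"); b=cv2.imread("pics/side0.png")
cv2.imwrite("pics/sc_crop.png",cv2.resize(a[185:335,240:410],None,fx=4,fy=4,interpolation=cv2.INTER_CUBIC))
cv2.imwrite("pics/si_crop.png",cv2.resize(b[210:365,150:310],None,fx=3.8,fy=3.8,interpolation=cv2.INTER_CUBIC))
```

```text
(no output)
```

View pics/sc_crop.png

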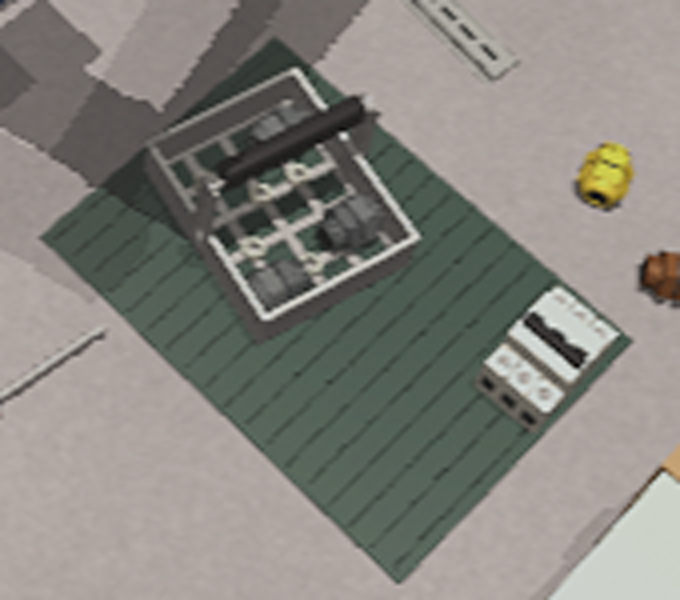

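View pics/si_crop.png

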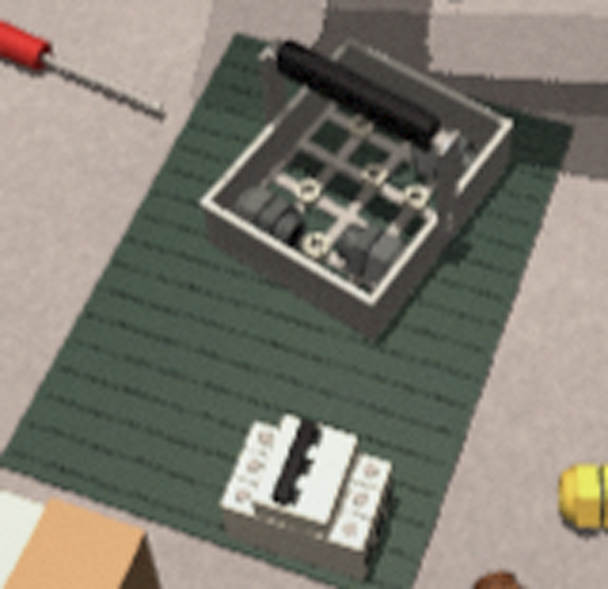

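```bash
cat > h.py <<'E'
import numpy as np,cv2
from station import r,imaging
def ray(n,px,P=None):
    P=P or imaging.camera_params(n);K=P["intrinsics"];T=P["world_from_camera"]
    d=np.array([(px[0]-K[0,2])/K[0,0],(px[1]-K[1,2])/K[1,1],1.])
    return T[:3,3],T[:3,:3]@(d/np.linalg.norm(d))
def onz(n,px,z):
    o,d=ray(n,px); return o+d*(z-o[2])/d[2]
def tri(p1,p2,a="scene",b="side"):
    o1,d1=ray(a,p1);o2,d2=ray(b,p2)
    A=np.c_[d1,-d2];t=np.linalg.lstsq(A,o2-o1,rcond=None)[0]
    x=o1+d1*t[0];y=o2+d2*t[1];return (x+y)/2,np.linalg.norm(x-y)
E
python3 - <<'E'
from h import *
np.set_printoptions(precision=4,suppress=True)
S=lambda x,y:(240-.375+x/4,185-.375+y/4); D=lambda x,y:(150-.37+x/3.8,210-.37+y/3.8)
print("grip L",tri(S(224,172),D(285,58)));print("grip R",tri(S(362,110),D(435,130)))
for n,f,pts in [("scene",S,[(148,150),(297,70),(418,238),(266,320)]),("side",D,[(510,122),(373,303),(205,203),(348,42)])]:
    q=np.array([onz(n,f(*p),.049) for p in pts]);print(n,q,q.mean(0),[np.linalg.norm(q[i]-q[i-1]) for i in range(4)])
print("mat scene",[onz("scene",S(*p),.004)[:2] for p in [(278,40),(632,340),(400,582),(42,237)]])
print("mat side",[onz("side",D(*p),.004)[:2] for p in [(237,35),(574,125),(2,466)]])
b=cv2.imread("pics/side0.png")
hsv=cv2.cvtColor(b,cv2.COLOR_BGR2HSV);m=cv2.inRange(hsv,(105,120,30),(130,255,255));m[:,:240]=0;m[:,370:]=0
c=max(cv2.findContours(m,0,2)[0],key=cv2.contourArea);print(cv2.approxPolyDP(cv2.convexHull(c),4,True)[:,0])
cv2.imwrite("pics/bin.png",cv2.resize(b[80:210,235:375],None,fx=4.4,fy=4.4))
E
```

```text
grip L (array([0.5488, 0.2186, 0.1225]), np.float64(0.005710169919090867))
grip R (array([0.4393, 0.2445, 0.1267]), np.float64(0.002952152592372401))
scene [[0.5462 0.1412 0.049 ]
 [0.4125 0.1651 0.049 ]
 [0.4468 0.3239 0.049 ]
 [0.5756 0.297  0.049 ]] [0.4953 0.2318 0.049 ] [np.float64(0.15856064810605355), np.float64(0.13587223687597136), np.float64(0.16251941400617917), np.float64(0.13155144785865666)]
side [[0.4147 0.1637 0.049 ]
 [0.4475 0.3253 0.049 ]
 [0.5763 0.2974 0.049 ]
 [0.5431 0.1393 0.049 ]] [0.4954 0.2314 0.049 ] [np.float64(0.1306860606823026), np.float64(0.16493609255686556), np.float64(0.13183768973398058), np.float64(0.16152585911897757)]
mat scene [array([0.3813, 0.1195]), array([0.3674, 0.4734]), array([0.6246, 0.4833]), array([0.6391, 0.127 ])]
mat side [array([0.638 , 0.1291]), array([0.3815, 0.1169]), array([0.6233, 0.4857])]
[[280  95]
 [357 107]
 [336 198]
 [252 182]
 [250 163]]
```

View pics/bin.png

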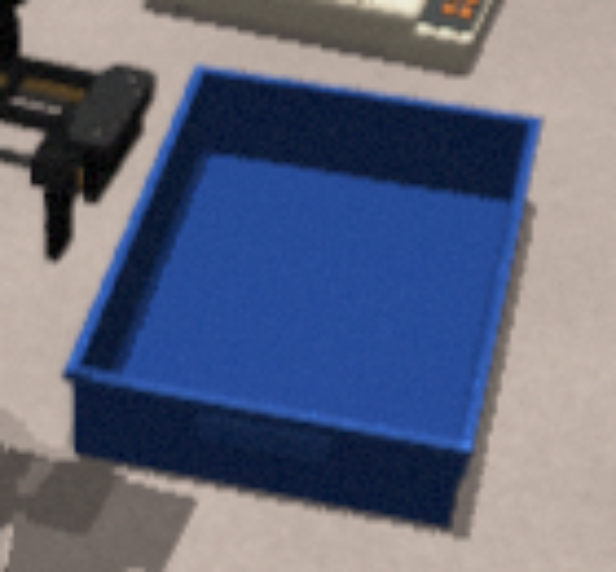

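Run:
```python
from h import *
np.set_printoptions(precision=4,suppress=True)
q=np.array([onz("side",(235-.39+x/4.4,80-.39+y/4.4),.08) for x,y in [(200,68),(540,120),(470,448),(70,374)]])
print(q,q.mean(0),[np.linalg.norm(q[i]-q[i-1]) for i in range(4)])
e=(q[3]-q[0])+(q[2]-q[1]);print("bin y yaw",np.degrees(np.arctan2(e[1],e[0])))
s=r.sense();R=s["ee_rot"];p=s["tcp_pos"]
print(p, R.T@(np.array([.4953,.2316,.103])-p)/.04)
```

```text
[[ 0.6273 -0.4055  0.08  ]
 [ 0.364  -0.4327  0.08  ]
 [ 0.3277 -0.0701  0.08  ]
 [ 0.5895 -0.0418  0.08  ]] [ 0.4771 -0.2375  0.08  ] [np.float64(0.3656113339522429), np.float64(0.2646907289116215), np.float64(0.36439671472898694), np.float64(0.26339679562564483)]
bin y yaw 95.82058021663667
[0.6246 0.     0.2217] [-5.7898  3.2271  2.9725]
```

Call:
move_arm:
  motion: [-2,1.1,0.3,0,0,-5,-1,-4,2.2,0.6,0,0,-10,-1,-5.79,3.23,0.7,0,0,-15.6,-1,-5.79,3.23,0.7,0,0,-15.6,-1,-5.79,3.23,0.7,0,0,-15.6,-1,-5.79,3.23,0.7,0,0,-15.6,-1,-5.79,3.23,0.7,0,0,-15.6,-1,-5.79,3.23,0.7,0,0,-15.6,-1,-5.79,3.23,0.7,0,0,-15.6,-1,-5.79,3.23,0.7,0,0,-15.6,-1,-5.79,3.23,0.7,0,0,-15.6,-1,-5.79,3.23,0.7,0,0,-15.6,-1,-5.79,3.23,0.7,0,0,-15.6,-1,-5.79,3.23,0.7,0,0,-15.6,-1]

```text
time_s: 1.32
tcp_pos: [0.4953, 0.2315, 0.1938]
ee_rot: [[0.978, -0.211, -0.002], [-0.211, -0.978, -0.0], [-0.002, 0.001, -1.0]]
wrist_force: [-0.2, -1.0, 0.3]
gripper_width: 0.998
```

Run:
```python
from h import *
np.set_printoptions(precision=4,suppress=True)
print(imaging.camera_params("wrist")["world_from_camera"])
for n in ["wrist","side","scene"]:cv2.imwrite(f"pics/{n}1.png",imaging.capture(n))
w=cv2.imread("pics/wrist1.png");cv2.imwrite("pics/wrist1b.png",cv2.resize(w,(800,600)))
b=cv2.imread("pics/side1.png");cv2.imwrite("pics/side1b.png",cv2.resize(b[130:330,130:400],(800,592)))
```

```text
[[-0.2101 -0.9404 -0.2676  0.5699]
 [-0.9777  0.2023  0.0566  0.2154]
 [ 0.0009  0.2735 -0.9619  0.3557]
 [ 0.      0.      0.      1.    ]]
```

View pics/wrist1b.png

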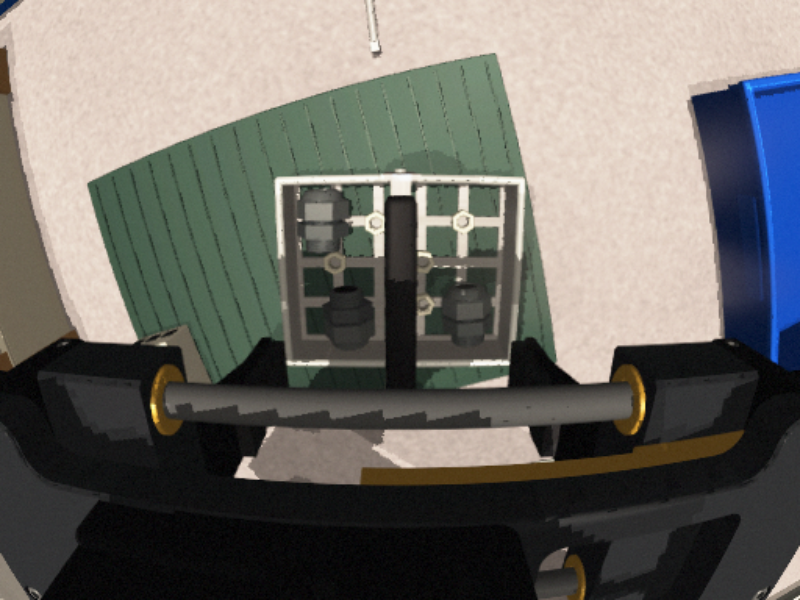

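View pics/side1b.png

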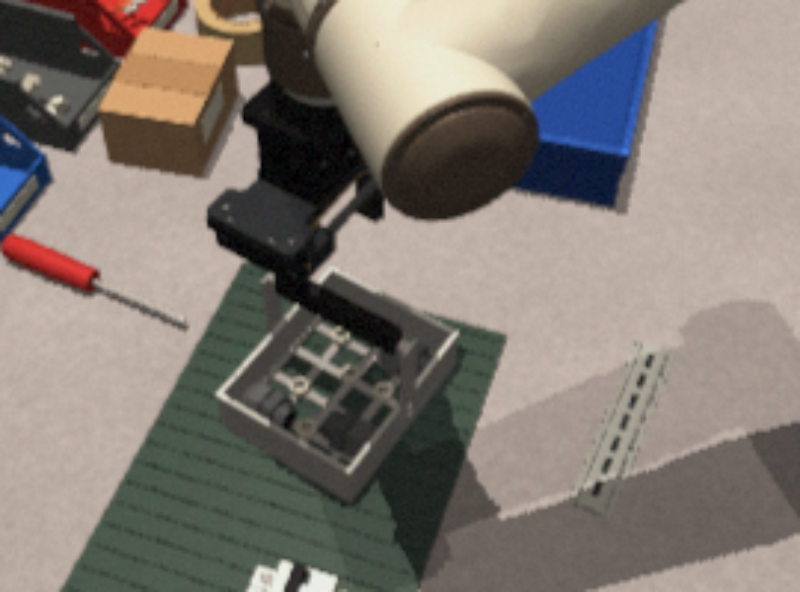

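The wrist view shows three dark glands at about (323,220), (348,317) and (465,313). The five nuts are at (376,222), (463,220), (335,263), (424,263) and (424,303). The black grip at column 400 is centred and parallel between the fingers, so I'm descending and closing.

Call:
move_arm:
  motion: [0,0,0.5,0,0,0.1,-1,0,0,1.0,0,0,0.1,-1,0,0,1.5,0,0,0.1,-1,0,0,1.9,0,0,0.1,-1,0,0,2.15,0,0,0.1,-1,0,0,2.27,0,0,0.1,-1,0,0,2.27,0,0,0.1,-1,0,0,2.27,0,0,0.1,0,0,0,2.27,0,0,0.1,0.4,0,0,2.27,0,0,0.1,0.6,0,0,2.27,0,0,0.1,1,0,0,2.27,0,0,0.1,1,0,0,2.27,0,0,0.1,1,0,0,2.27,0,0,0.1,1,0,0,2.27,0,0,0.1,1,0,0,2.27,0,0,0.1,1,0,0,2.27,0,0,0.1,1]

```text
time_s: 2.88
tcp_pos: [0.4952, 0.2315, 0.103]
ee_rot: [[0.976, -0.218, -0.002], [-0.218, -0.976, -0.0], [-0.002, 0.001, -1.0]]
wrist_force: [-0.4, 0.3, 0.1]
gripper_width: 0.323
```

Call:
move_arm:
  motion: [0,0,0,0,0,0,1,0,0,0,0,0,0,1,0,0,0,0,0,0,1,0,0,0,0,0,0,1,0,0,0,0,0,0,1,0,0,0,0,0,0,1,0,0,0,0,0,0,1,0,0,0,0,0,0,1]

```text
time_s: 3.55
tcp_pos: [0.495, 0.2313, 0.103]
ee_rot: [[0.976, -0.218, -0.002], [-0.218, -0.976, -0.001], [-0.002, 0.001, -1.0]]
wrist_force: [-0.9, -2.1, 0.8]
gripper_width: 0.184
```

Call:
move_arm:
  motion: [0,0,-0.05,0,0,0,1,0,0,-0.15,0,0,0,1,0,0,-0.3,0,0,0,1,0,0,-0.5,0,0,0,1,0,0,-0.75,0,0,0,1,0,0,-1.0,0,0,0,1,0,0,-1.25,0,0,0,1,0,0,-1.5,0,0,0,1,0,0,-1.75,0,0,0,1,0,0,-2.0,0,0,0,1,0,0,-2.25,0,0,0,1,0,0,-2.5,0,0,0,1,0,0,-2.7,0,0,0,1,0,0,-2.85,0,0,0,1,0,0,-2.95,0,0,0,1,0,0,-3.0,0,0,0,1,0,0,-3.0,0,0,0,1]

```text
time_s: 4.97
tcp_pos: [0.4953, 0.2314, 0.2232]
ee_rot: [[0.976, -0.218, -0.002], [-0.218, -0.976, -0.0], [-0.002, 0.001, -1.0]]
wrist_force: [0.4, -0.9, -5.3]
gripper_width: 0.179
```

Run:
```python
from h import *
np.set_printoptions(precision=4,suppress=True)
w=imaging.capture("wrist");cv2.imwrite("pics/wrist2.png",cv2.resize(w,(800,600)))
s=r.sense();R=s["ee_rot"];p=s["tcp_pos"];print(s["wrist_force"],s["moment"],s["gripper_width"])
t=np.array([.4771,-.2375,.212])
print(p,R.T@(t-p)/.04, np.degrees(np.arctan2(R[1,1],R[0,1])))
```

```text
[ 0.6768  0.6356 -5.1558] [-0.0387  0.0821  0.0131] 0.18522737427163732
[0.4951 0.2312 0.2227] [ 2.1172 11.5344  0.2799] -102.59516203335
```

View pics/wrist2.png

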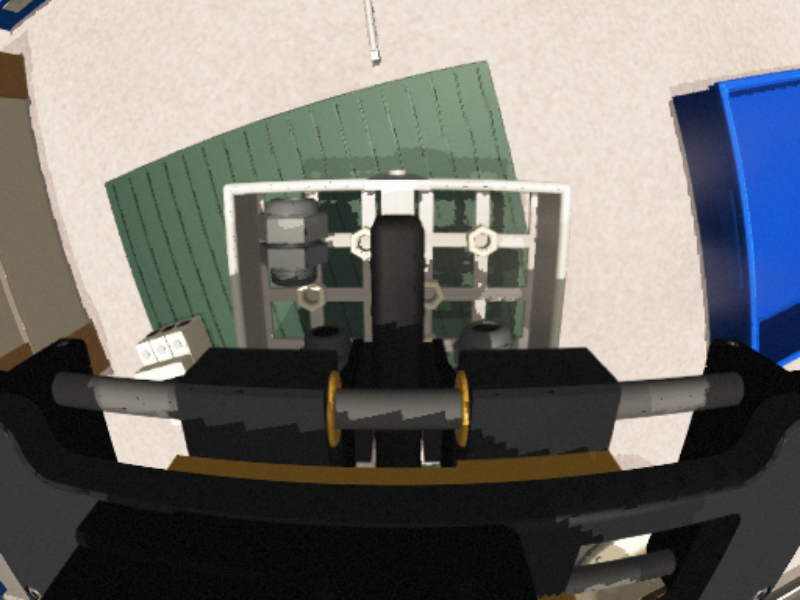

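Call:
move_arm:
  motion: [0.01,0.07,0,0,0,-0.02,1,0.04,0.22,0,0,0,-0.07,1,0.08,0.44,0,0,0,-0.14,1,0.14,0.74,0,0,0,-0.24,1,0.2,1.11,0,0,0,-0.35,1,0.29,1.55,0,0,0,-0.5,1,0.37,2.0,0,0,0,-0.64,1,0.45,2.44,0,0,0,-0.78,1,0.53,2.88,0,0,0,-0.92,1,0.61,3.33,0,0,0,-1.06,1,0.69,3.77,0,0,0,-1.2,1,0.77,4.22,0,0,0,-1.34,1,0.86,4.66,0,0,0,-1.49,1,0.92,5.03,0,0,0,-1.6,1,0.98,5.33,0,0,0,-1.7,1,1.02,5.55,0,0,0,-1.77,1,1.05,5.7,0,0,0,-1.82,1,1.06,5.77,0,0,0,-1.84,1,1.06,5.77,0,0,0,-1.84,1]

```text
time_s: 6.6
tcp_pos: [0.486, -0.0037, 0.2229]
ee_rot: [[0.998, -0.06, -0.003], [-0.06, -0.998, -0.001], [-0.003, 0.001, -1.0]]
wrist_force: [-0.3, 0.6, -6.3]
gripper_width: 0.181
```

Run:
```python
from h import *
np.set_printoptions(precision=4,suppress=True)
w=imaging.capture("wrist");cv2.imwrite("pics/wrist3.png",cv2.resize(w,(800,600)))
s=r.sense();R=s["ee_rot"];p=s["tcp_pos"];print(R,s["joints"],s["moment"],s["gripper_width"])
t=np.array([.4771,-.2375,.212])
print(p,R.T@(t-p)/.04, np.degrees(np.arctan2(R[1,1],R[0,1])))
```

```text
[[ 0.9982 -0.0595 -0.0028]
 [-0.0595 -0.9982 -0.0008]
 [-0.0027  0.0009 -1.    ]] [ 18.7982   8.4886 -18.2658  -0.0118 -63.4105  67.7936] [-0.0196  0.015   0.0007] 0.18165560626405108
[ 0.4861 -0.0033  0.2229] [0.1244 5.8585 0.2786] -93.41341458030819
```

View pics/wrist3.png

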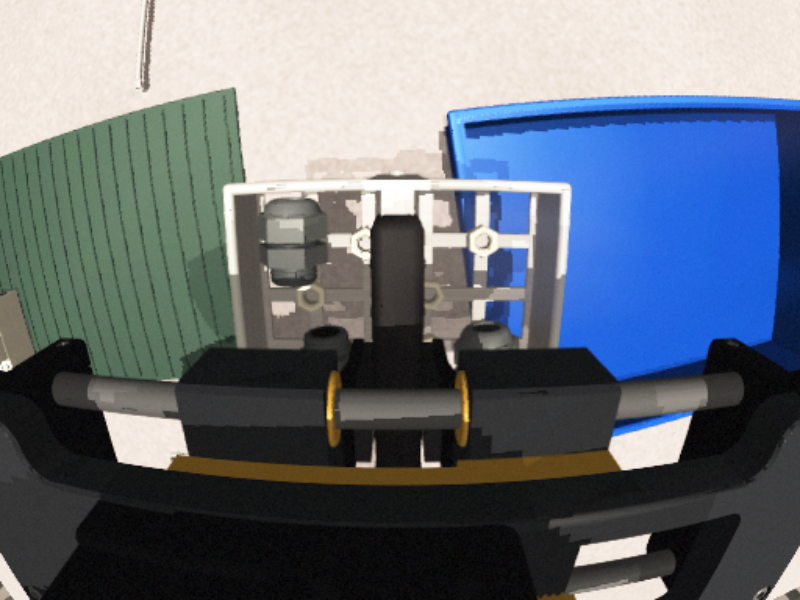

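Parts have not moved in the sieve. On to the second half of the carry, over the bin.

Call:
move_arm:
  motion: [0,0.08,0,0,0,-0.02,1,0,0.23,0,0,0,-0.07,1,0.01,0.45,0,0,0,-0.14,1,0.02,0.75,0,0,0,-0.24,1,0.02,1.13,0,0,0,-0.35,1,0.03,1.58,0,0,0,-0.5,1,0.04,2.03,0,0,0,-0.64,1,0.05,2.48,0,0,0,-0.78,1,0.06,2.93,0.02,0,0,-0.92,1,0.07,3.38,0.04,0,0,-1.06,1,0.08,3.83,0.07,0,0,-1.2,1,0.09,4.28,0.1,0,0,-1.34,1,0.1,4.73,0.13,0,0,-1.49,1,0.1,5.11,0.16,0,0,-1.6,1,0.11,5.41,0.19,0,0,-1.7,1,0.12,5.63,0.22,0,0,-1.77,1,0.12,5.79,0.25,0,0,-1.82,1,0.12,5.86,0.27,0,0,-1.84,1,0.12,5.86,0.28,0,0,-1.84,1]

```text
time_s: 8.23
tcp_pos: [0.4768, -0.2379, 0.2117]
ee_rot: [[0.995, 0.1, -0.003], [0.1, -0.995, -0.001], [-0.003, 0.0, -1.0]]
wrist_force: [-0.1, 0.3, -6.0]
gripper_width: 0.177
```

Run:
```python
from h import *
np.set_printoptions(precision=4,suppress=True)
w=imaging.capture("wrist");cv2.imwrite("pics/wrist4.png",cv2.resize(w,(800,600)))
s=r.sense();R=s["ee_rot"];p=s["tcp_pos"];print(s["joints"],s["gripper_width"])
t=np.array([.4771,-.2375,.212])
print(p,R.T@(t-p)/.04, np.degrees(np.arctan2(R[1,1],R[0,1])))
```

```text
[ -8.9883  13.6335 -13.3869   0.0603 -63.1591 104.7331] 0.1794601788475723
[ 0.4768 -0.2375  0.2116] [ 0.008   0.001  -0.0089] -84.22787825004221
```

View pics/wrist4.png

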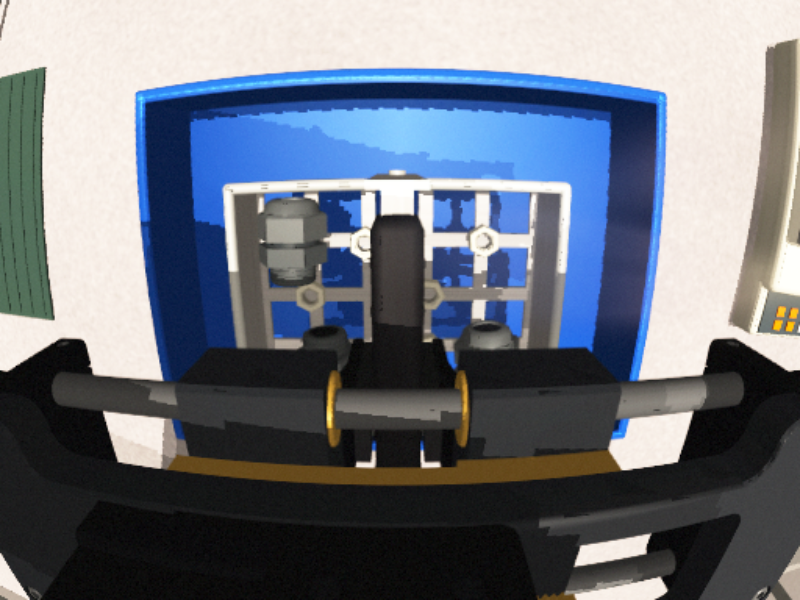

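Centred over the bin with all parts still in place. I'll do the first shake at 2 Hz, ±30 mm along tool y.

Call:
move_arm:
  motion: [0,0.65,0,0,0,0,1,0,0.65,0,0,0,0,1,0,0,0,0,0,0,1,0,-0.65,0,0,0,0,1,0,-0.65,0,0,0,0,1,0,0,0,0,0,0,1,0,0.65,0,0,0,0,1,0,0.65,0,0,0,0,1,0,0,0,0,0,0,1,0,-0.65,0,0,0,0,1,0,-0.65,0,0,0,0,1,0,0,0,0,0,0,1,0,0.65,0,0,0,0,1,0,0.65,0,0,0,0,1,0,0,0,0,0,0,1,0,-0.65,0,0,0,0,1,0,-0.65,0,0,0,0,1,0,0,0,0,0,0,1,0,0,0,0,0,0,1,0,0,0,0,0,0,1]

```text
time_s: 9.95
tcp_pos: [0.477, -0.2376, 0.2117]
ee_rot: [[0.995, 0.1, -0.003], [0.1, -0.995, -0.001], [-0.003, 0.0, -1.0]]
wrist_force: [1.0, -0.6, -5.3]
gripper_width: 0.178
```

```bash
cat > look.py <<'E'
from h import *
import sys
np.set_printoptions(precision=4,suppress=True)
k=sys.argv[1]
w=imaging.capture("wrist");cv2.imwrite(f"pics/wrist{k}.png",cv2.resize(w,(800,600)))
b=imaging.capture("side");cv2.imwrite(f"pics/side{k}.png",cv2.resize(b[60:240,200:400],None,fx=3.3,fy=3.3,interpolation=cv2.INTER_CUBIC))
s=r.sense();R=s["ee_rot"];p=s["tcp_pos"];print(s["time_s"],s["gripper_width"],s["wrist_force"],s["moment"])
t=np.array([.4771,-.2375,.212])
print(p,R.T@(t-p)/.04, np.degrees(np.arctan2(R[1,1],R[0,1])))
E
python3 look.py 5
```

```text
10.05 0.18198672270184363 [-0.0196 -0.3345 -4.9265] [-0.0239  0.0264 -0.0164]
[ 0.4766 -0.2371  0.2115] [ 0.0119  0.011  -0.0115] -84.23568041642878
```

View pics/wrist5.png

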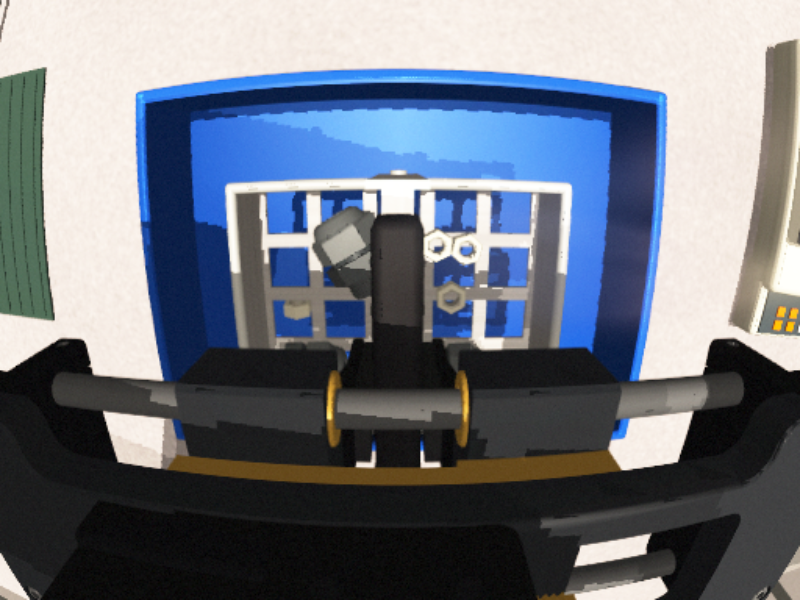

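View pics/side5.png

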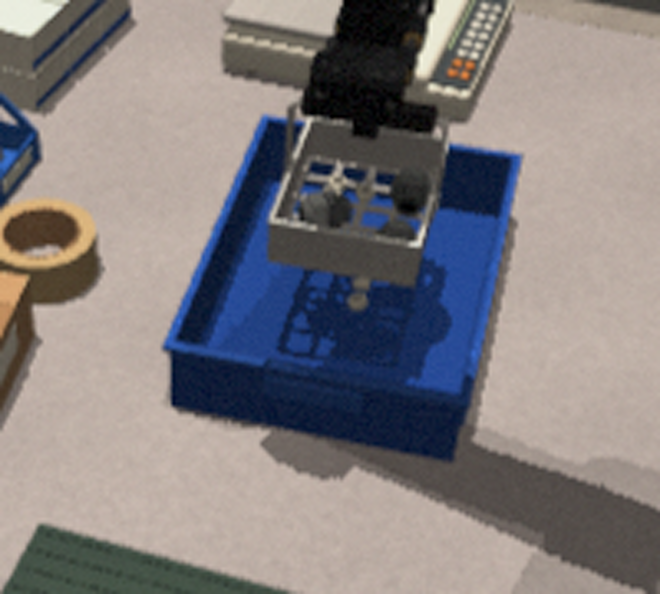

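Two nuts fell through. Three remain, sitting on bars that run along y, at (437,245), (466,248) and (452,298). I'll shake harder and add a little x motion.

Call:
move_arm:
  motion: [0.3,0.75,0,0,0,0,1,-0.3,0.75,0,0,0,0,1,-0.3,0,0,0,0,0,1,-0.3,-0.75,0,0,0,0,1,0.3,-0.75,0,0,0,0,1,0.3,0,0,0,0,0,1,0.3,0.75,0,0,0,0,1,-0.3,0.75,0,0,0,0,1,-0.3,0,0,0,0,0,1,-0.3,-0.75,0,0,0,0,1,0.3,-0.75,0,0,0,0,1,0.3,0,0,0,0,0,1,0.3,0.75,0,0,0,0,1,-0.3,0.75,0,0,0,0,1,-0.3,0,0,0,0,0,1,-0.3,-0.75,0,0,0,0,1,0.3,-0.75,0,0,0,0,1,0.1,0,0,0,0,0,1,0,0,0,0,0,0,1,0,0,0,0,0,0,1]

```text
time_s: 11.72
tcp_pos: [0.476, -0.2371, 0.2115]
ee_rot: [[0.995, 0.1, -0.005], [0.1, -0.995, 0.0], [-0.004, -0.001, -1.0]]
wrist_force: [-0.6, 0.4, -5.1]
gripper_width: 0.178
```

```bash
python3 look.py 6
```

```text
11.8167 0.1800355585612068 [-0.5289 -0.7564 -5.351 ] [-0.1517  0.0485  0.0417]
[ 0.4763 -0.2366  0.2115] [ 0.0178  0.0231 -0.0132] -84.24294367612765
```

View pics/wrist6.png

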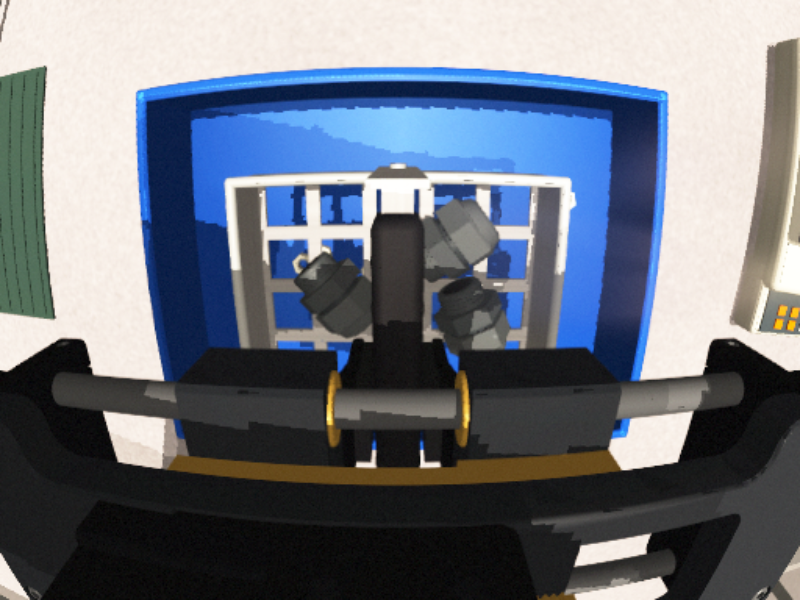

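View pics/side6.png

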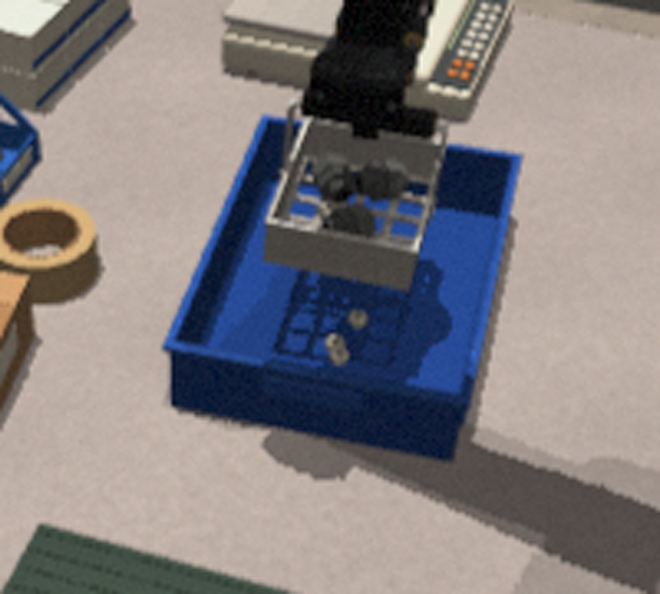

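Run:
```python
import cv2
w=cv2.imread("pics/wrist6.png");cv2.imwrite("pics/w6c.png",cv2.resize(w[160:360,210:610],(800,400),interpolation=cv2.INTER_CUBIC))
```

```text
(no output)
```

View pics/w6c.png

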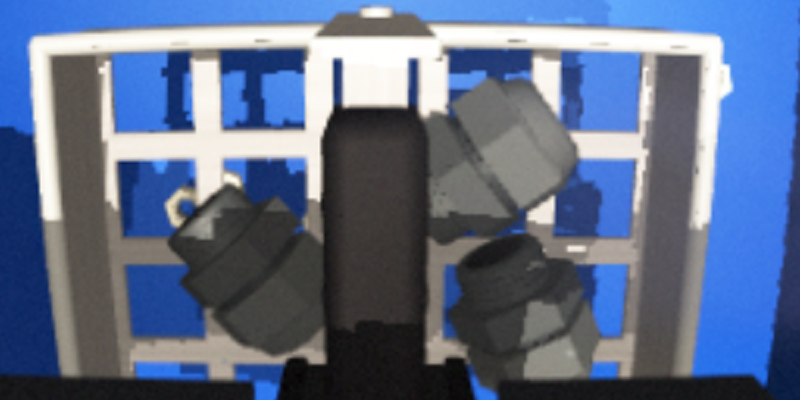

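Run:
```python
from h import *
a=imaging.capture("scene");cv2.imwrite("pics/scene6.png",a)
cv2.imwrite("pics/scene6c.png",cv2.resize(a[70:220,130:310],None,fx=4,fy=4,interpolation=cv2.INTER_CUBIC))
b=imaging.capture("side");cv2.imwrite("pics/side6c.png",cv2.resize(b[95:195,240:350],None,fx=6,fy=6,interpolation=cv2.INTER_CUBIC))
```

```text
(no output)
```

View pics/scene6c.png

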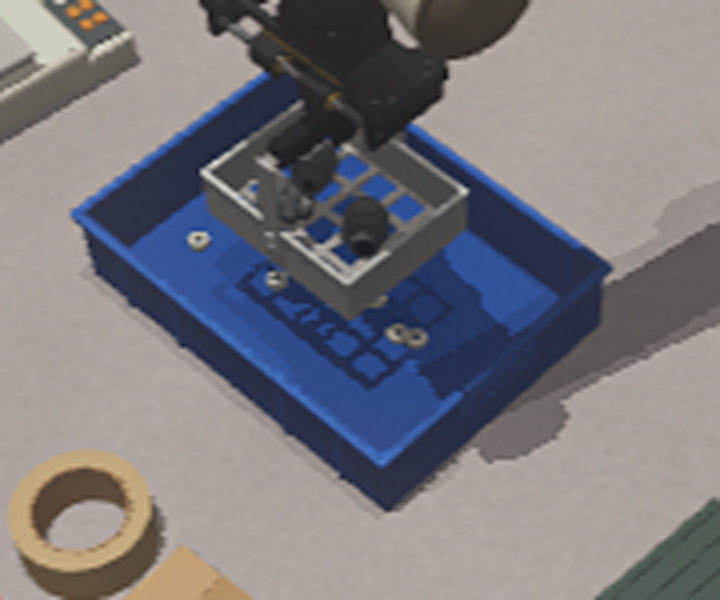

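View pics/side6c.png

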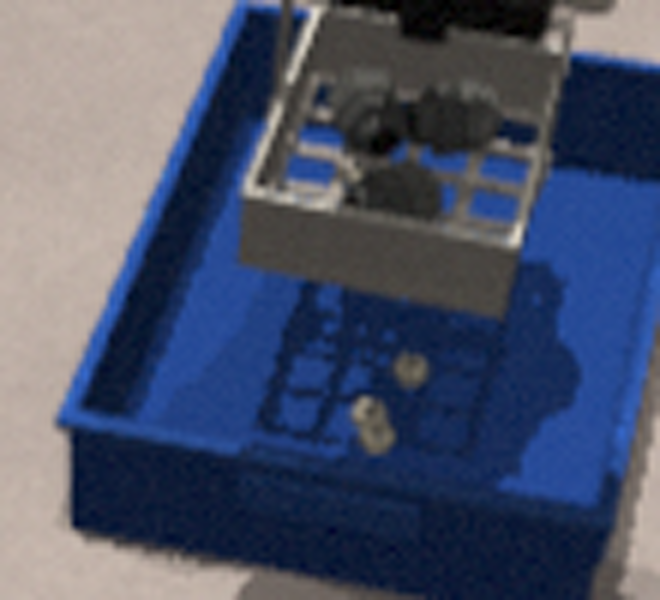

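Run:
```python
from h import *
np.set_printoptions(precision=3,suppress=True)
c=np.array([.4771,-.2375]);a=np.radians(5.8);M=np.array([[np.cos(a),np.sin(a)],[-np.sin(a),np.cos(a)]])
for x,y in [(198,239),(276,279),(398,333),(417,336),(378,300)]:
    p=onz("scene",(129.6+x/4,69.6+y/4),.012)[:2];print("scene",p,M@(p-c))
for x,y in [(410,370),(368,412),(377,437)]:
    p=onz("side",(239.6+x/6,94.6+y/6),.012)[:2];print("side",p,M@(p-c))
s=r.sense();print(s["time_s"],s["ee_rot"][:,2])
```

```text
scene [ 0.54  -0.367] [ 0.05  -0.136]
scene [ 0.516 -0.287] [ 0.033 -0.054]
scene [ 0.473 -0.174] [0.002 0.064]
scene [ 0.463 -0.161] [-0.006  0.078]
scene [ 0.464 -0.212] [-0.011  0.027]
side [ 0.462 -0.212] [-0.012  0.027]
side [ 0.473 -0.172] [0.003 0.065]
side [ 0.463 -0.156] [-0.006  0.083]
11.9167 [-0.003  0.    -1.   ]
```

All five nuts lie in the bin. Rays onto the floor give bin-frame points (0.050,-0.136), (0.033,-0.054), (0.002,0.064), (-0.006,0.078) and (-0.011,0.027), and the side view agrees on the last three. The three glands are still in the sieve, so I'm carrying it back.

Call:
move_arm:
  motion: [0.01,-0.08,-0.01,0,0,0.02,1,0.03,-0.22,-0.04,0,0,0.07,1,0.06,-0.44,-0.08,0,0,0.14,1,0.1,-0.74,-0.13,0,0,0.24,1,0.16,-1.11,-0.18,0,0,0.35,1,0.22,-1.55,-0.22,0,0,0.5,1,0.29,-2.0,-0.25,0,0,0.64,1,0.35,-2.44,-0.27,0,0,0.78,1,0.41,-2.89,-0.29,0,0,0.92,1,0.48,-3.33,-0.29,0,0,1.06,1,0.54,-3.78,-0.29,0,0,1.2,1,0.6,-4.22,-0.29,0,0,1.34,1,0.67,-4.67,-0.29,0,0,1.49,1,0.72,-5.04,-0.29,0,0,1.6,1,0.76,-5.34,-0.29,0,0,1.7,1,0.8,-5.56,-0.29,0,0,1.77,1,0.82,-5.71,-0.29,0,0,1.82,1,0.83,-5.78,-0.29,0,0,1.84,1,0.83,-5.78,-0.29,0,0,1.84,1]

```text
time_s: 13.5
tcp_pos: [0.4863, -0.0028, 0.2233]
ee_rot: [[0.998, -0.059, -0.003], [-0.059, -0.998, 0.0], [-0.003, 0.0, -1.0]]
wrist_force: [-0.4, -0.7, -5.3]
gripper_width: 0.182
```

Run:
```python
from h import *
np.set_printoptions(precision=4,suppress=True)
s=r.sense();R=s["ee_rot"];p=s["tcp_pos"];print(s["time_s"],s["wrist_force"],s["moment"],s["gripper_width"])
t=np.array([.4953,.2314,.223])
print(p,R.T@(t-p)/.04, np.degrees(np.arctan2(R[1,1],R[0,1])))
```

```text
13.5 [-0.4344 -0.7358 -5.3452] [-0.0232  0.0462  0.0354] 0.1820895805830285
[ 0.4863 -0.0028  0.2233] [-0.1199 -5.8573  0.0086] -93.36990977859313
```

Call:
move_arm:
  motion: [0,-0.08,0,0,0,0.02,1,0,-0.23,0,0,0,0.07,1,-0.01,-0.45,0,0,0,0.14,1,-0.02,-0.75,0,0,0,0.24,1,-0.02,-1.13,0,0,0,0.35,1,-0.03,-1.58,0,0,0,0.5,1,-0.04,-2.03,0,0,0,0.64,1,-0.05,-2.48,0,0,0,0.78,1,-0.06,-2.93,0,0,0,0.92,1,-0.07,-3.38,0,0,0,1.06,1,-0.08,-3.83,0,0,0,1.2,1,-0.09,-4.28,0,0,0,1.34,1,-0.1,-4.73,0,0,0,1.49,1,-0.1,-5.11,0,0,0,1.6,1,-0.11,-5.41,0,0,0,1.7,1,-0.12,-5.63,0,0,0,1.77,1,-0.12,-5.79,0,0,0,1.82,1,-0.12,-5.86,0,0,0,1.84,1,-0.12,-5.86,0,0,0,1.84,1]

```text
time_s: 15.08
tcp_pos: [0.4953, 0.2319, 0.2232]
ee_rot: [[0.976, -0.217, -0.003], [-0.217, -0.976, -0.0], [-0.003, 0.001, -1.0]]
wrist_force: [-0.4, -0.7, -5.2]
gripper_width: 0.176
```

Run:
```python
from h import *
np.set_printoptions(precision=4,suppress=True)
s=r.sense();R=s["ee_rot"];p=s["tcp_pos"];print(s["time_s"],s["wrist_force"],s["moment"],s["gripper_width"],p,R)
w=imaging.capture("wrist");cv2.imwrite("pics/wrist7.png",cv2.resize(w,(800,600)))
b=imaging.capture("side");cv2.imwrite("pics/side7.png",cv2.resize(b[160:340,150:350],None,fx=3.3,fy=3.3,interpolation=cv2.INTER_CUBIC))
```

```text
15.0833 [-0.3837 -0.7453 -5.1752] [ 0.0011  0.0198 -0.0663] 0.17615840192970392 [0.4953 0.2319 0.2232] [[ 0.9761 -0.2174 -0.0035]
 [-0.2174 -0.9761 -0.    ]
 [-0.0034  0.0008 -1.    ]]
```

View pics/wrist7.png

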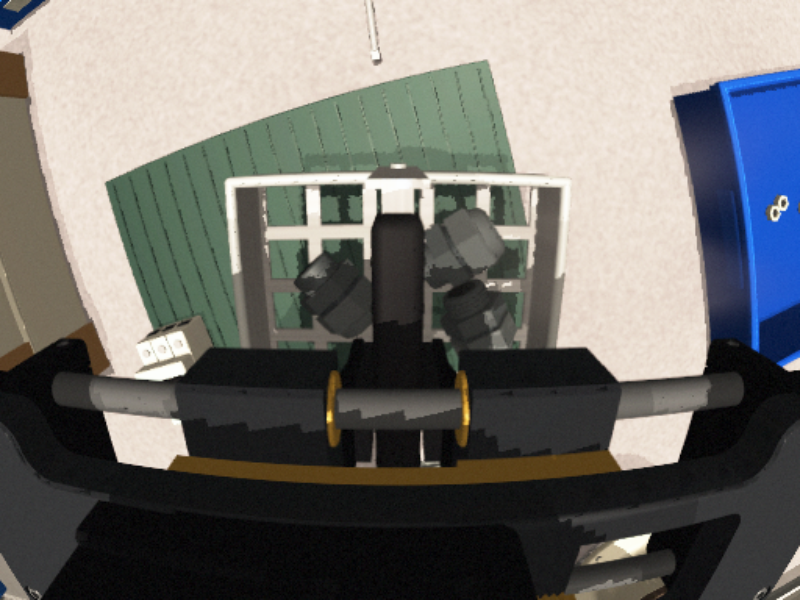

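View pics/side7.png

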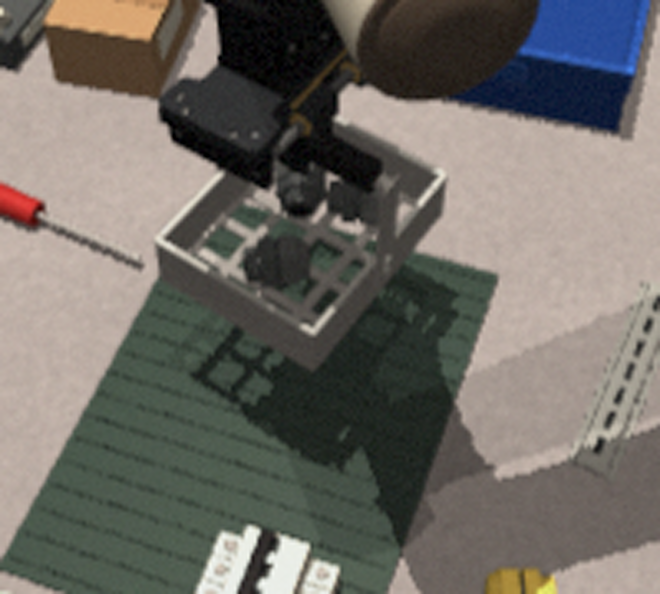

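Only the three glands are in the sieve, at (336,295), (465,245) and (478,313). I'm lowering it smoothly.

Call:
move_arm:
  motion: [0,0,0.05,0,0,0,1,0,0,0.15,0,0,0,1,0,0,0.3,0,0,0,1,0,0,0.5,0,0,0,1,0,0,0.75,0,0,0,1,0,0,1.0,0,0,0,1,0,0,1.25,0,0,0,1,0,0,1.5,0,0,0,1,0,0,1.75,0,0,0,1,0,0,2.0,0,0,0,1,0,0,2.2,0,0,0,1,0,0,2.4,0,0,0,1,0,0,2.55,0,0,0,1,0,0,2.65,0,0,0,1,0,0,2.75,0,0,0,1,0,0,2.83,0,0,0,1,0,0,2.89,0,0,0,1,0,0,2.94,0,0,0,1,0,0,2.98,0,0,0,1,0,0,3.0,0,0,0,1]

```text
time_s: 16.85
tcp_pos: [0.4979, 0.2318, 0.1066]
ee_rot: [[0.976, -0.216, 0.004], [-0.216, -0.976, 0.002], [0.003, -0.002, -1.0]]
wrist_force: [2.0, -3.1, 11.8]
gripper_width: 0.182
```

Call:
move_arm:
  motion: [0,0,0,0,0,0,0.7,0,0,0,0,0,0,0.7,0,0,0,0,0,0,0.6,0,0,0,0,0,0,0.5,0,0,0,0,0,0,0.4,0,0,0,0,0,0,0.2,0,0,0,0,0,0,0,0,0,0,0,0,0,-0.3,0,0,0,0,0,0,-0.6,0,0,0,0,0,0,-1,0,0,0,0,0,0,-1,0,0,0,0,0,0,-1,0,0,0,0,0,0,-1,0,0,0,0,0,0,-1,0,0,0,0,0,0,-1]

```text
time_s: 18.1
tcp_pos: [0.4979, 0.2318, 0.1066]
ee_rot: [[0.976, -0.216, 0.004], [-0.216, -0.976, 0.002], [0.003, -0.002, -1.0]]
wrist_force: [-0.2, -0.0, -0.3]
gripper_width: 0.949
```

Run:
```python
from h import *
w=imaging.capture("wrist");cv2.imwrite("pics/wrist8.png",cv2.resize(w,(800,600)))
print(r.sense()["gripper_width"],r.sense()["wrist_force"])
```

```text
0.973594271430874 [ 0.3240967   0.11242594 -0.35976284]
```

View pics/wrist8.png

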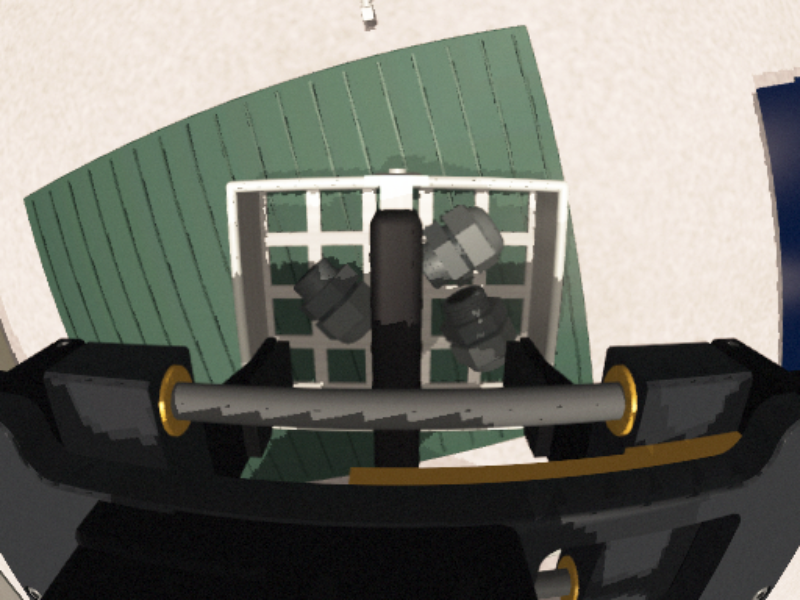

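Released: the fingers are open and the sieve is flat on the mat with three glands. Now retreating straight up.

Call:
move_arm:
  motion: [0,0,-0.2,0,0,0,-1,0,0,-0.6,0,0,0,-1,0,0,-1.2,0,0,0,-1,0,0,-1.8,0,0,0,-1,0,0,-2.4,0,0,0,-1,0,0,-3,0,0,0,-1,0,0,-3.5,0,0,0,-1,0,0,-4,0,0,0,-1,0,0,-4,0,0,0,-1,0,0,-4,0,0,0,-1]

```text
time_s: 18.98
tcp_pos: [0.4976, 0.2318, 0.2683]
ee_rot: [[0.976, -0.216, 0.006], [-0.216, -0.976, 0.004], [0.005, -0.005, -1.0]]
wrist_force: [-0.3, -0.6, -0.9]
gripper_width: 1.004
```

Run:
```python
from h import *
np.set_printoptions(precision=4,suppress=True)
a=imaging.capture("scene");cv2.imwrite("pics/scene9.png",a);cv2.imwrite("pics/scene9c.png",cv2.resize(a[70:320,130:410],(784,600*7//6 if False else 600)))
b=imaging.capture("side");cv2.imwrite("pics/side9.png",b);cv2.imwrite("pics/side9c.png",cv2.resize(b[90:365,150:370],None,fx=2.18,fy=2.18,interpolation=cv2.INTER_CUBIC))
print(r.sense()["tcp_pos"],r.sense()["time_s"],r.sense()["wrist_force"])
```

```text
[0.4968 0.2312 0.2659] 19.0833 [-0.1067  0.3246 -0.479 ]
```

View pics/scene9c.png

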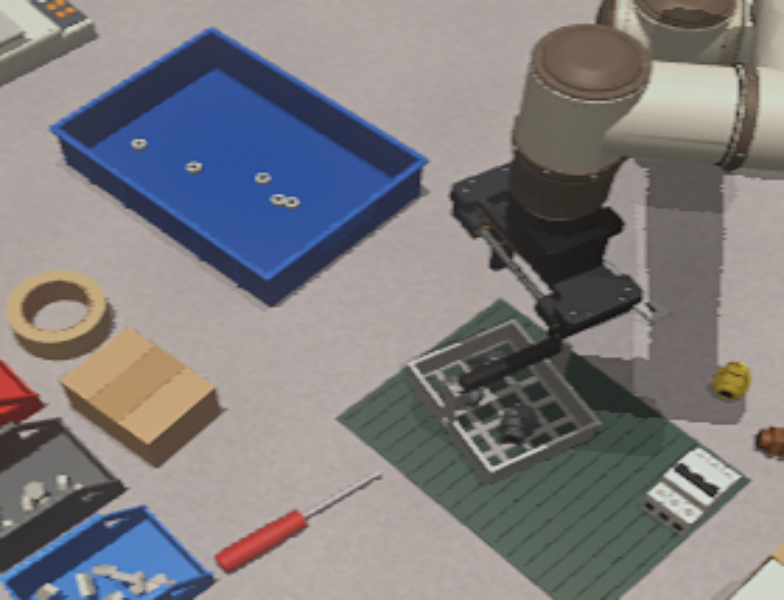

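View pics/side9c.png

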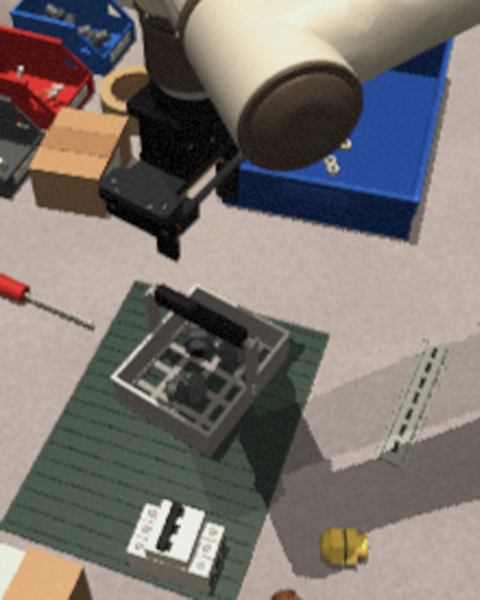

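The scene view shows five nuts in the bin at (139,143), (194,167), (262,178), (278,199) and (292,202). The sieve stands on the mat, the gripper is clear above it, and the bystanders are where they started. Handing in.

Run:
```python
from station import r
print(r.finish_job())
```

```text
the job is handed in; nothing more can be done
None
```

I lifted the sieve by its grip, carried it level over the bin and shook it twice at about 2 Hz. The first shake was ±30 mm along y, and the second also had a small x motion. I then stood the sieve back on the mat at about its starting spot, let go and backed off upward. The job was handed in shortly after 19.1 s.

**What the last checks showed**
- **Nuts:** All five are in the bin. Before the carry back, the scene view put them at five separate spots on the floor, and the side view agreed on the three it could see.
- **Glands:** The wrist view after release showed all three in the sieve and no nuts. In the final scene view the third gland is hidden behind a strap.
- **Bystanders:** They look unmoved in the final pictures; I did not measure them.

**What disagreed:** The shaking pivoted the sieve a little in the grip, an estimated 2–3°. On set-down one edge touched first, with the fingers about 3.6 mm above the expected height and about 12 N at the wrist. After release it looked flat in all views, but I judged that by eye and did not measure the angle.

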